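# Die change and depth setting on the hand press

## Robot

A 6-joint arm with a two-finger parallel gripper is mounted at the origin on the work surface; the furniture and walls round the work are solid. World frame = base frame: x ahead of the robot, y to its left, z up, the work surface at z = 0. Lengths are in m, angles in degrees, forces in N, time in s.
With the tool pointing down it reaches from about 0.375 to 0.9 m from the base axis. Payload 3.1 kg.
Tool frame: the origin (TCP) lies at the very end of the fingers, on their centre line; the grasp point (between the pads) lies grip_point_offset behind it (grip_point_offset is the distance from the TCP to the grasp point, in m); z points along the fingers, y is the line along which they close (so a half turn about z gives the same grasp; the last joint's range is limited). The gripper opens to 87 mm and grips with 3 to 60 N. Pads are 19 mm wide; open, the fingers measure 117 mm over their backs; the gripper's body (75 mm by 190 mm) begins 51 mm behind the grasp point.
Start: joints at [56.35, 30.224, 82.088, -0, 67.689, -10.227], TCP at [0.248, 0.573, 0.186] pointing down, gripper open.
Joint ranges: [-176.69, 176.69], [-43.24, 126.21], [12.49, 139.97], [-82, 262], [0, 151.66], [-163.58, 163.58]. Speed limits (degrees/s): [159.86, 159.86, 180, 180, 180, 180].

## Interface

Orientations are given as a 3x3 rotation matrix whose columns are the frame's x, y, z axes.
In Python, from rig import * gives the robot as it stands.
- The arm moves only by the tool move_arm, never from a script. Its argument "increments" is a list of rows, each a list of 3 entries, a list of its own where there are three numbers: the shift along the tool's x, y, z in units of 30 mm (1.0 is 30 mm), then the turn, a rotation vector about the tool's x, y, z in units of 120 degrees (1.0 is 120 degrees), then the closure, from 0 (fully open) to 1 (shut). A call has 1 to 20 rows; each row shifts and turns the commanded pose from where the row before left it, along the tool's axes as they then stand; what a row does not reach is not made up. A row lasts 1/12 s, in which the tool goes at most 41.7 mm and 7.16 degrees, less where a joint would pass 70% of its speed; a pose out of reach is approached as far as the arm can. A call with a number of a shift or a turn outside -1 to 1 is refused whole. A call with a gripper value outside its range is refused whole. The fingers move at their own pace and stop on an object; the grip force is fixed at half the most. Time passes only in rows, so rows that do not move let the fingers close. It gives the time, the measured TCP pose, the force, the opening and the grip force at its end, in the units of the state.
- read_state(): the state, without advancing time (a new reading comes with each control period).
- capture(name): name is "scene" or "top"; returns a dict with "img" (480x640x3 uint8, red, green, blue), "mtx" (3x3 intrinsics, pixels), "eye" and "rotation" of the camera in the world. Camera axes: x right, y down, z forward; pixel columns grow to the right and rows downward; lengths in m; the calibration is good to about 2 mm. A picture is of the moment at which its call begins. There is no depth.
- hand_in(): hands the job in; it is judged then, once.
Trained networks look in a picture, given as the dict that the camera call returned (one of the last four; its "shot" number tells which), for a name from the list of things; names that differ only in an ending like _2 or _b are one class to them, and where a whole thing is asked for, a point or a joint stands for the part that bears it (a point fixed in the world has none). Each returns a list of dicts, best first, with "confidence" (0 to 1); they miss things now and then, are a little off and sometimes report something else, mostly with a low value. They report only what shows in the picture. A call takes as long as a camera call.
- search_frame(picture, label): "extent" ([left, top, right, bottom] as shares, 0 to 1, of the picture: columns of its width, rows of its height, round what is visible of it).
- pinpoint(picture, label): "xy" ([column, row] as shares, 0 to 1, of the picture: columns of its width, rows of its height: a listed point, or the origin of a listed thing).
The state is a dict: "time_s": time; "joint_positions": joint angles; "qvel": joint speeds; "tau": joint torques, N m; "position": TCP position; "tcp_rot": TCP orientation; "force": force on the tool from outside, world axes, zero at the start; "moment": the same for the moment, N m; "opening": opening from 0.0 (shut) to 1.0 (fully open); "grasp_force": force on a finger pad.
Only numpy, scipy, OpenCV 4.12 (cv2) and the standard library are available. Lean on these libraries where they do the work, as an engineer would, in place of code of your own. Each camera call takes 0.05 s, during which the arm holds its last target. There are 200 camera calls.

## Task

Three round dies stand on the table: put the one that fits the socket snugly into the hand press's slide-out table, seated right down, let go of it and push the table fully home under the ram. Then bring the press lever down by its grip from its rest position, counting the clicks, to exactly the fourth click and no further, and finish while still holding it there, because it springs back if released and I have to lock the depth-stop collar. Leave the other dies and everything else on the table where they are.

Things in the scene. Friction and masses are not known exactly. Their poses are not given: they have to be found in the camera images.
- press: grey hand press, fixed, standing at varying places and angles: bed 300 x 136 mm, column at the back, head 84 mm wide over the bed (underside 127, top 215 mm above the bench, front face 37 mm ahead of the ram axis), square ram bar with the depth-stop collar on top. Origin: on the bench under the ram axis; -x is its front (towards the robot), y its left, z up. Table and lever move parallel to its x-z plane.
- table_slide (a joint): slide-out steel table of the press: how far it is pulled out to the front, m. 0 = fully home, socket under the ram; 0.125 = end of travel. Starts 0.105 to 0.125 out, stays where it is left, needs about 2 N to push; a firm stop ends its way home. Its top is 36 mm above the bench.
- socket (a point): round blind socket in the slide-out table, bore 32.5 mm, 12 mm deep, mouth chamfered 2 mm; this point is the centre of its mouth (36 mm above the bench). z up. It moves with the table.
- slide_front (a point): middle of the front face of the table's upright push plate (70 mm wide, 9 mm thick, top edge 60 mm and lower edge 20 mm above the bench), 46 mm above the bench, 100 mm in front of the socket's axis. Push it along the press's +x to send the table home.
- lever (a joint): angle of the press lever, rad: 0 = raised rest, growing as the grip comes down; springs back to 0 if let go. One click per 0.1745 rad (10 degrees): a sprung roller falls into gaps between pins, at 0.1745, 0.349, 0.524, 0.698 (the fourth), 0.873, climbing over a pin half-way between. The fourth click passes at 0.611, the fifth would pass at 0.785. Each click lowers the ram 4 mm.
- grip (a point): middle of the lever's black cross grip, a round bar of 21 mm diameter, 84 mm long, along the press's y, right of the press, free all round: grip it from above or push it down. It moves on a circle of 180 mm radius about the pivot point, parallel to the press's x-z plane; at rest it is 35 degrees above level, to the front of the pivot, 268 mm above the bench.
- pivot (a point): point on the lever's axis abreast of the middle of the grip, 165 mm above the bench; the axis runs along the press's y. Along its arc the grip pushes back all the way with 3 to 10 N: at each gap, within about 5 mm of travel, the resistance jumps from 3-5 N to 8-10 N, then fades slowly until the next gap. That jump is what a click feels like.
- die_22_center (a point): centre of the small round steel die, 22 mm diameter, 45 mm high, upright (half-way up, z = 22.5 mm when it stands on the bench)
- die_30_center (a point): centre of the middle round steel die, 30 mm diameter, 45 mm high, foot chamfered 2 mm, 0.1 to 0.21 kg, upright (half-way up); the one that fits the socket. Seated, its centre is 10.5 mm above the socket's mouth and its top 33 mm above it, 20 mm under the raised ram
- die_38_center (a point): centre of the large round steel die, 38 mm diameter, 45 mm high, upright (half-way up)
- weight_a: pattern weight, a round steel disc 50 mm wide, 24 mm high, a bystander; origin under its centre
- weight_b: pattern weight, a round steel disc 42 mm wide, 30 mm high, a bystander; origin under its centre
- rivet_tin: red rivet tin 70 x 121 x 34 mm, a bystander
- swatches: leather swatch book 102 x 119 x 17 mm, a bystander
- mallet: mallet with a wooden handle 257 mm long, a bystander
- awl: round awl with a wooden handle, 158 mm long, a bystander

How it is judged (in metres and radians):
On the way, in this order (a step that is already met when the one before it is completed fails the run):
1. the fitting die stands fully seated in the socket of the table, let go (horizontal distance between die_30_center and socket below 0.004 m and z of die_30_center in the frame of socket below 0.0135 m and angle between die_30_center's own z axis and vertical below 0.08 rad and contact force between the fingers and die_30 below 0.3 N), for 0.2 s.
2. the table is pushed fully home with the die seated in it (horizontal distance between die_30_center and socket below 0.004 m and z of die_30_center in the frame of socket below 0.0135 m and angle between die_30_center's own z axis and vertical below 0.08 rad and value of joint table_slide below 0.005 m), for 0.2 s.
At the end, for the whole second after the job is handed in: The 30 mm die is seated in the socket (centre within 4 mm of the socket's axis, within 3 mm of fully down, upright within 4.5 degrees), the table is within 5 mm of home, and the fingers hold the lever, still and with at least 0.5 N, at the fourth click (0.628 to 0.785 rad) (all of step 2 and value of joint lever between 0.628 and 0.785 rad and velocity of joint lever between -0.05 and 0.05 rad/s and contact force between the fingers and lever above 0.5 N and contact force between the fingers and die_30 below 0.3 N); the arm keeps its last pose, push and grip.
It fails at once if the lever is taken past the fourth click, on to the fifth (beyond 0.803 rad) (value of joint lever above 0.803 rad).
It fails at once if another die is moved by more than 30 mm or knocked over (distance of any of die_22_center, die_38_center from where it was at the start of the episode above 0.03 m or angle between any of die_22_center, die_38_center's own z axis and vertical above 0.5 rad).
It fails at once if a bystander on the table is moved by more than 30 mm (distance of any of weight_a, weight_b, rivet_tin, swatches, mallet, awl from where it was at the start of the episode above 0.03 m).
It also fails if it takes over 72 s, if anything falls off the work surface, if the arm or the gripper's body presses on something with over 40 N, if the wrist force passes 120 N, or if a joint passes its speed limit or range.

## Working session

There is one attempt and no reset: what is moved stays moved. The work goes in short steps, Python scripts to look and compute and a tool call to move; the robot and the scene stay as the last step left them, time stands still between calls to the robot, and variables do not carry over. Pictures are saved under pics/ and viewed, at most 10 in all, crops included, and the job is handed in when it is done.

Besides the shell and the picture viewer there is one more tool, called after "Call:" as name([rows], argument=value, ...), one row to a line, values as JSON. move_arm: Moves the arm, as the interface text tells. Its arguments: {"type":"object","properties":{"increments":{"type":"array"}},"required":["increments"]}

```bash
mkdir -p pics; cat > h.py <<'E'
from rig import *
import numpy as np, cv2
def ray(p,xy):
    K=np.array(p["mtx"]);R=np.array(p["rotation"]);e=np.array(p["eye"])
    d=R@np.linalg.solve(K,[xy[0]*640,xy[1]*480,1]);return e,d
def at(p,xy,z):
    e,d=ray(p,xy);return e+d*(z-e[2])/d[2]
def tri(ps):
    A=np.zeros((3,3));b=np.zeros(3)
    for e,d in ps:
        d=d/np.linalg.norm(d);M=np.eye(3)-np.outer(d,d);A+=M;b+=M@e
    x=np.linalg.solve(A,b);res=[np.linalg.norm(np.cross(x-e,d/np.linalg.norm(d))) for e,d in ps];return x,res
E
python3 - <<'E'
from h import *
np.set_printoptions(precision=4,suppress=True)
P={n:capture(n) for n in("scene","top")}
for n,p in P.items():
    cv2.imwrite(f"pics/{n}0.png",p["img"][:,:,::-1]);print(n,np.array(p["eye"]),np.array(p["rotation"])[:,2])
Z=dict(socket=.036,slide_front=.046,grip=.268,pivot=.165,die_22_center=.0225,die_30_center=.0225,die_38_center=.0225,press=0,weight_a=0,rivet_tin=0,swatches=0,mallet=0,awl=0)
for l,z in Z.items():
    for n,p in P.items():
        for r in pinpoint(p,l)[:2]: print(l,n,round(r["confidence"],2),np.array(r["xy"])*[640,480],at(p,r["xy"],z)[:2])
s=read_state();print({k:s[k] for k in("position","tcp_rot","force","opening","time_s")})
import rig;print([x for x in dir(rig) if not x.startswith('_')], [ (k,v) for k,v in vars(rig).items() if 'offset' in k])
E
```

```text
scene [-0.3953 -0.5973  0.9906] [ 0.6815  0.4221 -0.5979]
top [ 0.3779 -0.0077  1.3332] [ 0.1264 -0.012  -0.9919]
socket scene 0.98 [335.104 270.096] [ 0.6298 -0.0478]
socket scene 0.69 [329.92  367.392] [ 0.3317 -0.2063]
socket top 0.72 [326.4   207.024] [ 0.6327 -0.0415]
slide_front scene 0.66 [310.528 285.792] [ 0.5302 -0.0321]
slide_front top 0.93 [326.72  242.976] [ 0.5307 -0.0402]
grip scene 0.69 [396.992 220.896] [ 0.6107 -0.2123]
grip top 0.6 [404.672 197.808] [ 0.6058 -0.2155]
pivot scene 0.84 [419.392 228.   ] [ 0.7558 -0.2196]
pivot scene 0.42 [410.624 352.512] [ 0.351  -0.3735]
pivot top 0.6 [404.48  196.704] [ 0.6307 -0.2353]
die_22_center scene 0.68 [419.008 229.68 ] [ 0.9457 -0.1569]
die_22_center scene 0.51 [197.376 255.504] [0.4913 0.3173]
die_30_center scene 0.64 [233.024 251.712] [0.559  0.2442]
die_30_center scene 0.5 [225.984 271.488] [0.4796 0.2056]
die_30_center top 0.49 [227.008 237.6  ] [0.5531 0.2366]
die_38_center scene 0.51 [226.432 273.504] [0.4736 0.1992]
die_38_center scene 0.32 [411.2  354.72] [ 0.4744 -0.3388]
die_38_center top 0.55 [239.104 264.192] 
[... 599 characters left out ...]
atches scene 0.79 [331.072 369.888] [ 0.3542 -0.1974]
swatches top 0.72 [378.624 302.016] [ 0.3678 -0.1831]
swatches top 0.71 [226.176 238.08 ] [0.5548 0.2431]
mallet top 0.72 [452.928 333.888] [ 0.2765 -0.3864]
awl scene 0.85 [285.504 340.992] [ 0.3723 -0.0604]
awl top 0.53 [334.592 306.624] [ 0.3572 -0.0598]
{'position': array([0.2484, 0.5735, 0.186 ]), 'tcp_rot': array([[-0.9176,  0.3975,  0.    ],
       [ 0.3975,  0.9176,  0.    ],
       [ 0.    ,  0.    , -1.    ]]), 'force': array([0.1385, 0.0965, 0.083 ]), 'opening': 0.997253521181733, 'time_s': 1.4}
['PlanningError', 'capture', 'grip_point_offset', 'hand_in', 'pinpoint', 'read_state', 'search_frame'] [('grip_point_offset', 0.0187)]
```

View pics/scene0.png

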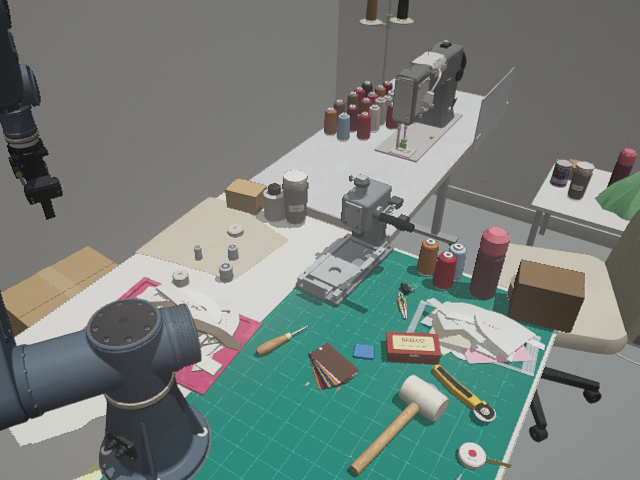

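View pics/top0.png

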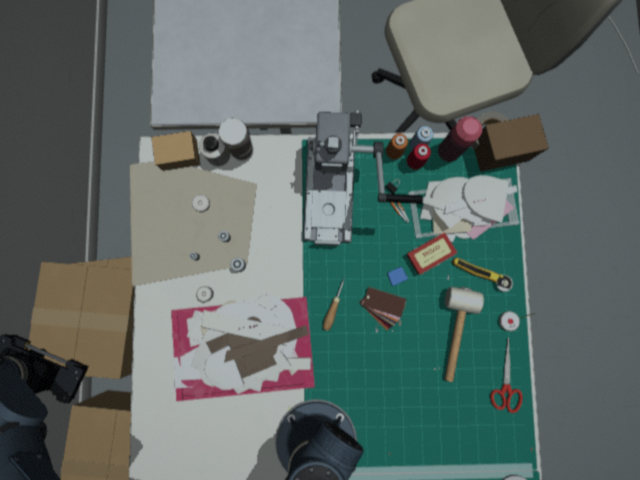

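The top view shows the dies at about (195,256) small, (224,237) middle and (237,265) large. The table socket is at (328,209), and the grip is the black bar around (402,198). Next I'll refine with model overlays.

```bash
cat >> h.py <<'E'
def proj(p,X):
    R=np.array(p["rotation"]);c=(np.atleast_2d(X)-p["eye"])@R;u=c@np.array(p["mtx"]).T;return u[:,:2]/u[:,2:]
def press(o,yaw,X):
    c,s=np.cos(yaw),np.sin(yaw);return np.atleast_2d(X)@np.array([[c,s,0],[-s,c,0],[0,0,1]])+[o[0],o[1],0]
def circ(x,y,z,r): t=np.linspace(0,2*np.pi,60);return np.c_[x+r*np.cos(t),y+r*np.sin(t),0*t+z]
def crop(p,polys,u0,v0,w,h,k):
    im=cv2.resize(np.ascontiguousarray(p["img"][v0:v0+h,u0:u0+w,::-1]),None,fx=k,fy=k,interpolation=cv2.INTER_CUBIC)
    for X,col in polys:
        q=((proj(p,X)-[u0,v0]+.5)*k*8).astype(np.int32);cv2.polylines(im,[q],False,col,1,cv2.LINE_AA,3)
    return im
E
python3 - <<'E'
from h import *
P={n:capture(n) for n in("scene","top")}
o=(.749,-.0545);yaw=np.radians(-4.6);sl=.118
pol=[(circ(.556,.241,z,.015),(0,0,255)) for z in(0,.045)]
pp=lambda X,c:(press(o,yaw,X),c)
pol+=[pp(circ(-sl,0,.036,.01625),(0,0,255)),pp([[-sl-.1,y,z] for y,z in[(-.035,.06),(.035,.06),(.035,.02),(-.035,.02),(-.035,.06)]],(0,255,0)),
 pp([[-.037,y,z] for y,z in[(-.042,.215),(.042,.215),(.042,.127),(-.042,.127),(-.042,.215)]],(255,0,0)),
 pp([[-.2,0,.036],[.1,0,.036]],(0,255,255)),
 pp([[-.1475,-.172+d,.268] for d in(-.042,.042)],(255,0,255))]
a=crop(P["top"],pol,290,100,140,150,4);b=crop(P["scene"],pol,290,170,140,150,4)
c=np.hstack([a,b]);c=cv2.resize(c,(800,429))
d=np.hstack([crop(P["top"],pol,185,220,67,28,6),crop(P["scene"],pol,195,238,66,28,6)])
d=cv2.resize(d,(800,168));cv2.imwrite("pics/ov.png",np.vstack([c,d]))
E
```

```text
(no output)
```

View pics/ov.png

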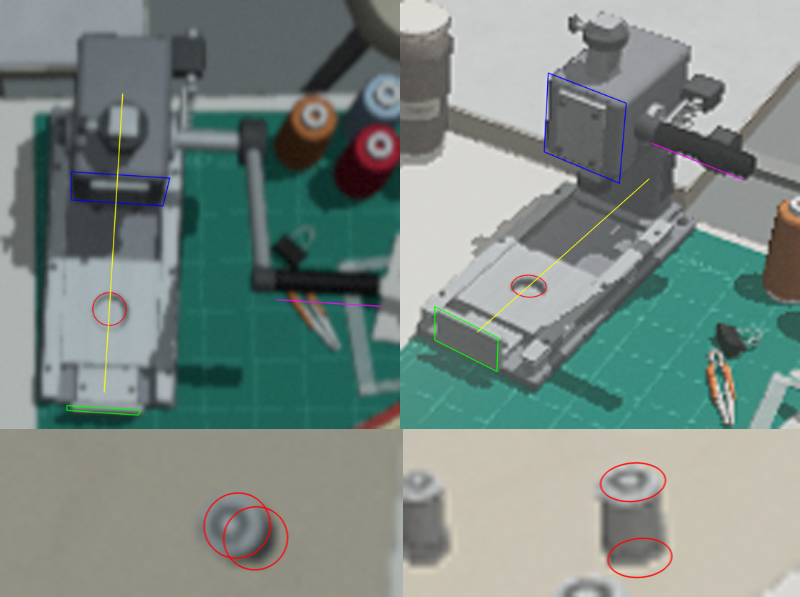

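The overlay fits both views to about 1 px: the middle die is at (0.556, 0.241) and the press yaw is about -4.6°. The network's grip points sit about 15 mm behind my guessed position for the grip line, so I'll use the network's value. Now moving above the die.

Call:
move_arm([
  [[0,0,0],[0,0,-0.026],0],
  [[0,0,0],[0,0,-0.026],0],
  [[0,0,0],[0,0,-0.026],0],
  [[0,0,0],[0,0,-0.026],0],
  [[0,0,0],[0,0,-0.026],0],
  [[0,0,0],[0,0,-0.026],0],
])

```text
time_s: 2.0
position: [0.2484, 0.5735, 0.1859]
tcp_rot: [[-0.997, 0.079, -0.0], [0.079, 0.997, -0.0], [0.0, -0.0, -1.0]]
force: [-0.0, 0.4, 0.0]
opening: 0.999
grasp_force: 0.0
```

Call:
move_arm([
  [[-0.695,-0.638,0],[0,0,0],0],
  [[-0.695,-0.638,0],[0,0,0],0],
  [[-0.695,-0.638,0],[0,0,0],0],
  [[-0.695,-0.638,0],[0,0,0],0],
  [[-0.695,-0.638,0],[0,0,0],0],
  [[-0.695,-0.638,0],[0,0,0],0],
  [[-0.695,-0.638,0],[0,0,0],0],
  [[-0.695,-0.638,0],[0,0,0],0],
  [[-0.695,-0.638,0],[0,0,0],0],
  [[-0.695,-0.638,0],[0,0,0],0],
  [[-0.695,-0.638,0],[0,0,0],0],
  [[-0.695,-0.638,0],[0,0,0],0],
  [[-0.695,-0.638,0],[0,0,0],0],
  [[-0.695,-0.638,0],[0,0,0],0],
  [[-0.695,-0.638,0],[0,0,0],0],
  [[-0.695,-0.638,0],[0,0,0],0],
  [[0,0,0],[0,0,0],0],
  [[0,0,0],[0,0,0],0],
])

```text
time_s: 3.5
position: [0.5568, 0.2397, 0.1858]
tcp_rot: [[-0.996, 0.085, 0.0], [0.085, 0.996, 0.0], [-0.0, 0.0, -1.0]]
force: [-0.5, -0.0, 0.3]
opening: 0.995
grasp_force: 0.0
```

Call:
move_arm([
  [[0.03,0.04,0.7],[0,0,0],0],
  [[0,0,0.7],[0,0,0],0],
  [[0,0,0.7],[0,0,0],0],
  [[0,0,0.7],[0,0,0],0],
  [[0,0,0.7],[0,0,0],0],
  [[0,0,0.7],[0,0,0],0],
  [[0,0,0.7],[0,0,0],0],
  [[0,0,0.7],[0,0,0],0],
  [[0,0,0],[0,0,0],0],
  [[0,0,0],[0,0,0],1],
  [[0,0,0],[0,0,0],1],
  [[0,0,0],[0,0,0],1],
  [[0,0,0],[0,0,0],1],
  [[0,0,0],[0,0,0],1],
  [[0,0,0],[0,0,0],1],
  [[0,0,0],[0,0,0],1],
  [[0,0,0],[0,0,0],1],
])

```text
time_s: 4.92
position: [0.5551, 0.2422, 0.0182]
tcp_rot: [[-0.997, 0.082, 0.0], [0.082, 0.997, 0.0], [-0.0, 0.0, -1.0]]
force: [-0.4, 0.1, -0.1]
opening: 0.474
grasp_force: 0.0
```

Call:
move_arm([
  [[0,0,0],[0,0,0],1],
  [[0,0,0],[0,0,0],1],
  [[0,0,0],[0,0,0],1],
  [[0,0,0],[0,0,0],1],
  [[0,0,0],[0,0,0],1],
  [[0,0,0],[0,0,0],1],
])

```text
time_s: 5.42
position: [0.5549, 0.2422, 0.0179]
tcp_rot: [[-0.997, 0.082, -0.0], [0.082, 0.997, -0.0], [0.0, -0.0, -1.0]]
force: [0.1, 0.7, -0.3]
opening: 0.044
grasp_force: 0.0
```

The fingers closed almost fully (opening 0.044), so the die isn't between them. I'll look before moving again.

```bash
python3 - <<'E'
from h import *
P={n:capture(n) for n in("scene","top")}
s=read_state();t=s["position"];print(t,s["opening"],s["grasp_force"])
pol=[(circ(.556,.241,z,.015),(0,0,255)) for z in(0,.045)]+[(np.array([t,t+[0,0,.1]]),(0,255,0))]
a=crop(P["top"],pol,165,195,110,110,4);b=crop(P["scene"],pol,150,180,110,110,4)
cv2.imwrite("pics/m1.png",cv2.resize(np.hstack([a,b]),(800,400)))
E
```

```text
[0.55492936 0.24219544 0.01790508] 0.016851010998740545 0.0
```

View pics/m1.png

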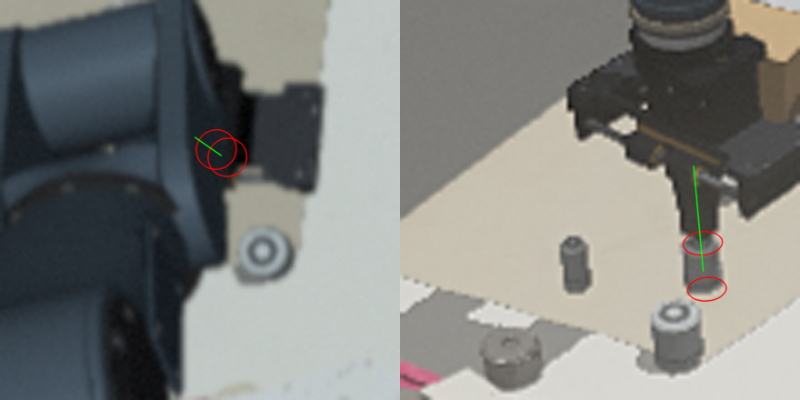

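The picture contradicts the measured pose. The die still stands at about (702,265) in the crop, near where it began, with the closed fingers ending at or behind its top. I'll lift clear and measure again.

Call:
move_arm([
  [[0,0,-0.3],[0,0,0],1],
  [[0,0,-0.8],[0,0,0],1],
  [[0,0,-1],[0,0,0],1],
  [[0,0,-1],[0,0,0],1],
  [[0,0,-1],[0,0,0],1],
  [[0,0,-1],[0,0,0],0.5],
  [[0,1,0],[0,0,0],0],
  [[0,1,0],[0,0,0],0],
  [[0,1,0],[0,0,0],0],
  [[0,1,0],[0,0,0],0],
  [[0,1,0],[0,0,0],0],
  [[0,1,0],[0,0,0],0],
  [[0,1,0],[0,0,0],0],
])

```text
time_s: 6.6
position: [0.5719, 0.4529, 0.1718]
tcp_rot: [[-0.997, 0.082, 0.0], [0.082, 0.997, 0.0], [-0.0, 0.0, -1.0]]
force: [0.2, -1.1, -1.0]
opening: 0.53
grasp_force: 0.0
```

```bash
python3 - <<'E'
from h import *
np.set_printoptions(precision=4,suppress=True)
P={n:capture(n) for n in("scene","top")}
s=read_state();t=s["position"];print(t,s["opening"])
pol=[(circ(.556,.241,z,.015),(0,0,255)) for z in(0,.045)]+[(np.array([t,t+[0,0,.05]]),(0,255,0)),(circ(*t,.005),(0,255,0))]
a=crop(P["top"],pol,145,185,120,120,4);b=crop(P["scene"],pol,130,130,140,140,3)
cv2.imwrite("pics/m2.png",np.hstack([cv2.resize(a,(400,400)),cv2.resize(b,(400,400))]))
for l in("die_30_center","die_22_center","die_38_center"):
  for n,p in P.items():
    for r in pinpoint(p,l)[:2]: print(l,n,round(r["confidence"],2),np.array(r["xy"])*[640,480],at(p,r["xy"],.0225)[:2])
E
```

```text
[0.5716 0.4564 0.1714] 0.6171875052525108
die_30_center scene 0.54 [233.792 253.2  ] [0.5548 0.2381]
die_30_center top 0.54 [226.624 236.592] [0.556  0.2377]
die_22_center scene 0.47 [196.608 254.688] [0.493  0.3216]
die_22_center top 0.63 [192.512 256.896] [0.5008 0.3314]
die_38_center scene 0.65 [284.096 337.776] [ 0.3616 -0.0641]
die_38_center scene 0.61 [228.48 270.  ] [0.4882 0.2039]
die_38_center top 0.62 [237.888 263.904] [0.4792 0.206 ]
```

View pics/m2.png

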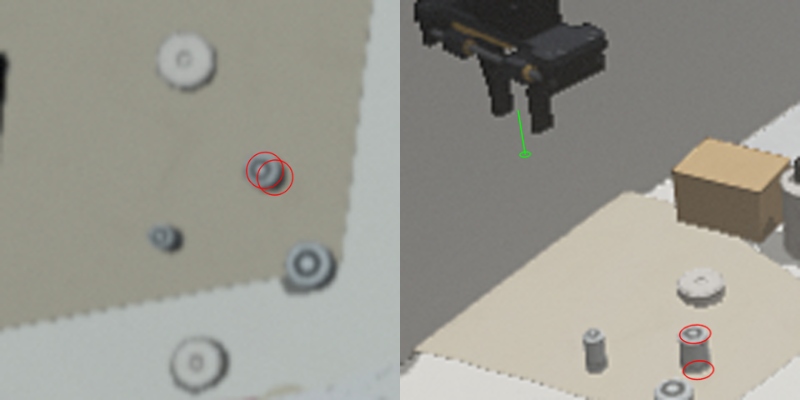

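The dies haven't moved. The fingertips appear about 35 mm higher than the reported TCP: at crop (521,122), against (524,154) projected. The x/y position fits, so the reported z is biased. I'll go back over the die, then descend in steps while checking force.

Call:
move_arm([
  [[0,-1,0],[0,0,0],0],
  [[0,-1,0],[0,0,0],0],
  [[0,-1,0],[0,0,0],0],
  [[0,-1,0],[0,0,0],0],
  [[0,-1,0],[0,0,0],0],
  [[0,-1,0],[0,0,0],0],
  [[0,-1,0],[0,0,0],0],
  [[0,0,0.6],[0,0,0],0],
  [[0,0,0.6],[0,0,0],0],
  [[0,0,0.6],[0,0,0],0],
  [[0,0,0.6],[0,0,0],0],
  [[0,0,0],[0,0,0],0],
  [[0,0,0],[0,0,0],0],
])

```text
time_s: 8.08
position: [0.5543, 0.2411, 0.0986]
tcp_rot: [[-0.997, 0.083, -0.002], [0.083, 0.997, -0.001], [0.002, -0.001, -1.0]]
force: [-0.5, -1.6, 0.3]
opening: 0.996
grasp_force: 0.0
```

```bash
python3 - <<'E'
from h import *
P={n:capture(n) for n in("scene","top")}
s=read_state();t=s["position"];print(t,s["opening"],s["force"],s["joint_positions"])
pol=[(circ(.556,.241,z,.015),(0,0,255)) for z in(0,.045)]+[(np.array([t,t+[0,0,.05]]),(0,255,0))]
for d in(-.0435,.0435): 
    u=np.array(s["tcp_rot"])[:,1]*d; pol.append((np.array([t+u,t+u+[0,0,.035],t+u+[0,0,.06]]),(0,255,255)))
a=crop(P["top"],pol,165,175,110,110,4);b=crop(P["scene"],pol,165,165,110,110,4)
cv2.imwrite("pics/m3.png",cv2.resize(np.hstack([a,b]),(800,400)))
E
```

```text
[0.55591157 0.24196994 0.1001706 ] 1.0031685067469187 [ 0.08265887 -0.81906094 -0.00157484] [ 1.29732506e+01  3.48169090e+01  8.94198901e+01 -1.28679348e-03
  5.56477089e+01 -7.22825758e+01]
```

View pics/m3.png

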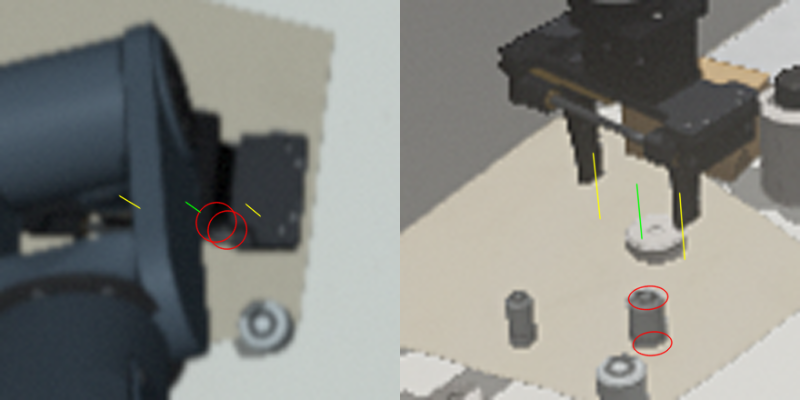

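The tips are again about 35 mm above the reported point, and their xy is centred on the die. Descending to reported z ≈ -0.017.

Call:
move_arm([
  [[0,0,0.6],[0,0,0],0],
  [[0,0,0.6],[0,0,0],0],
  [[0,0,0.6],[0,0,0],0],
  [[0,0,0.6],[0,0,0],0],
  [[0,0,0.3],[0,0,0],0],
  [[0,0,0.3],[0,0,0],0],
  [[0,0,0.3],[0,0,0],0],
  [[0,0,0.2],[0,0,0],0],
  [[0,0,0.2],[0,0,0],0],
  [[0,0,0.2],[0,0,0],0],
  [[0,0,0],[0,0,0],0],
  [[0,0,0],[0,0,0],0],
])

```text
time_s: 9.18
position: [0.5549, 0.2422, -0.0182]
tcp_rot: [[-0.997, 0.082, -0.0], [0.082, 0.997, -0.0], [0.0, -0.0, -1.0]]
force: [0.1, -0.1, 0.2]
opening: 1.004
grasp_force: 0.0
```

Call:
move_arm([
  [[0,0,0],[0,0,0],1],
  [[0,0,0],[0,0,0],1],
  [[0,0,0],[0,0,0],1],
  [[0,0,0],[0,0,0],1],
  [[0,0,0],[0,0,0],1],
  [[0,0,0],[0,0,0],1],
  [[0,0,0],[0,0,0],1],
  [[0,0,0],[0,0,0],1],
  [[0,0,0],[0,0,0],1],
  [[0,0,0],[0,0,0],1],
  [[0,0,0],[0,0,0],1],
  [[0,0,0],[0,0,0],1],
])

```text
time_s: 10.18
position: [0.5552, 0.2425, -0.018]
tcp_rot: [[-0.997, 0.082, 0.0], [0.082, 0.997, 0.0], [-0.0, 0.0, -1.0]]
force: [0.3, 1.0, 0.1]
opening: 0.335
grasp_force: 30.0
```

Gripped: opening 0.335, about 29 mm. Lifting and carrying it over the socket.

Call:
move_arm([
  [[0,0,-0.4],[0,0,0],1],
  [[0,0,-0.8],[0,0,0],1],
  [[0,0,-0.9],[0,0,0],1],
  [[0,0,-0.9],[0,0,0],1],
  [[-0.236,-0.667,0],[0,0,0],1],
  [[-0.236,-0.667,0],[0,0,0],1],
  [[-0.236,-0.667,0],[0,0,0],1],
  [[-0.236,-0.667,0],[0,0,0],1],
  [[-0.236,-0.667,0],[0,0,0],1],
  [[-0.236,-0.667,0],[0,0,0],1],
  [[-0.236,-0.667,0],[0,0,0],1],
  [[-0.236,-0.667,0],[0,0,0],1],
  [[-0.236,-0.667,0],[0,0,0],1],
  [[-0.236,-0.667,0],[0,0,0],1],
  [[-0.236,-0.667,0],[0,0,0],1],
  [[-0.236,-0.667,0],[0,0,0],1],
  [[-0.236,-0.667,0],[0,0,0],1],
  [[-0.236,-0.667,0],[0,0,0],1],
  [[0,0,0],[0,0,0],1],
  [[0,0,0],[0,0,0],1],
])

```text
time_s: 11.85
position: [0.6305, -0.0464, 0.0722]
tcp_rot: [[-0.996, 0.084, -0.001], [0.084, 0.996, 0.0], [0.001, 0.0, -1.0]]
force: [-0.3, -0.3, -2.2]
opening: 0.335
grasp_force: 30.0
```

```bash
python3 - <<'E'
from h import *
np.set_printoptions(precision=4,suppress=True)
P={n:capture(n) for n in("scene","top")}
s=read_state();t=s["position"];print(t,s["opening"],s["grasp_force"],s["force"])
for l,z in(("socket",.036),("slide_front",.046),("die_30_center",t[2]+.018+.0225)):
  for n,p in P.items():
    for r in pinpoint(p,l)[:1]: print(l,n,round(r["confidence"],2),np.array(r["xy"])*[640,480],at(p,r["xy"],z)[:2])
zb=t[2]+.018
pol=[(circ(.631,-.045,.036,.01625),(0,0,255)),(circ(t[0],t[1],zb,.015),(0,255,0)),(circ(t[0],t[1],zb+.045,.015),(0,255,0))]
a=crop(P["top"],pol,275,140,110,110,4);b=crop(P["scene"],pol,290,190,110,110,4)
cv2.imwrite("pics/m4.png",cv2.resize(np.hstack([a,b]),(800,400)))
E
```

```text
[ 0.6298 -0.0445  0.0719] 0.3352696488346025 29.98289875376031 [ 0.3024  0.7299 -3.3823]
socket scene 0.65 [336.    269.904] [ 0.6318 -0.0495]
slide_front scene 0.96 [312.128 287.184] [ 0.5278 -0.0384]
die_30_center scene 0.55 [335.488 248.88 ] [ 0.6233 -0.0495]
```

View pics/m4.png

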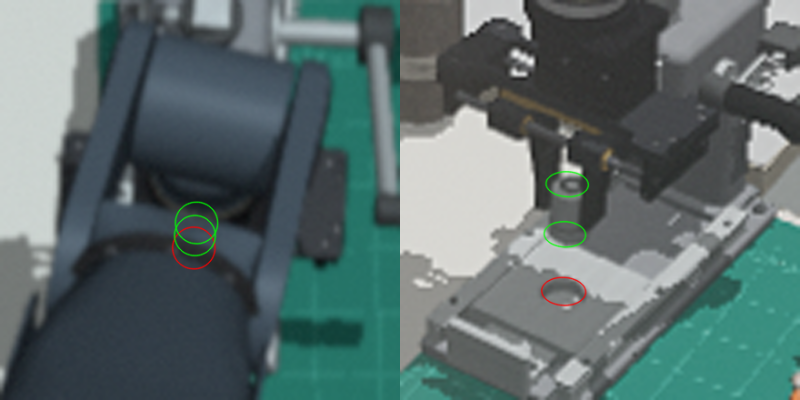

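The carried die matches its model (green), and the socket matches red at crop (563,291). Lowering to just above the mouth, then in fine steps.

Call:
move_arm([
  [[-0.03,0,0.4],[0,0,0],1],
  [[0,0,0.4],[0,0,0],1],
  [[0,0,0.4],[0,0,0],1],
  [[0,0,0.2],[0,0,0],1],
  [[0,0,0.1],[0,0,0],1],
  [[0,0,0.1],[0,0,0],1],
  [[0,0,0.1],[0,0,0],1],
  [[0,0,0.1],[0,0,0],1],
  [[0,0,0],[0,0,0],1],
  [[0,0,0],[0,0,0],1],
])

```text
time_s: 13.08
position: [0.6344, -0.0455, 0.0206]
tcp_rot: [[-0.997, 0.082, 0.006], [0.082, 0.997, -0.001], [-0.006, -0.0, -1.0]]
force: [-0.2, 0.9, 5.9]
opening: 0.334
grasp_force: 30.0
```

Contact came about 2 mm above the mouth, with +3 mm of drift in x. I'll look closely.

```bash
python3 - <<'E'
from h import *
np.set_printoptions(precision=4,suppress=True)
p=capture("scene")
s=read_state();t=s["position"];print(t,s["tcp_rot"],s["force"],s["moment"])
zb=t[2]+.018
pol=[(circ(.631,-.045,.036,.01625),(0,0,255)),(circ(t[0],t[1],zb,.015),(0,255,0)),(circ(t[0],t[1],zb+.045,.015),(0,255,0))]
a=crop(p,[],305,235,50,50,8);b=crop(p,pol,305,235,50,50,8)
cv2.imwrite("pics/m5.png",np.hstack([a,b]))
r=pinpoint(p,"slide_front")[0];print(r["confidence"],at(p,r["xy"],.046))
E
```

```text
[ 0.6344 -0.0455  0.0206] [[-0.9966  0.0822  0.0061]
 [ 0.0822  0.9966 -0.0009]
 [-0.0061 -0.0004 -1.    ]] [0.1173 1.7642 6.0324] [ 0.2455 -0.0314 -0.0136]
0.96 [ 0.5329 -0.0457  0.046 ]
```

View pics/m5.png

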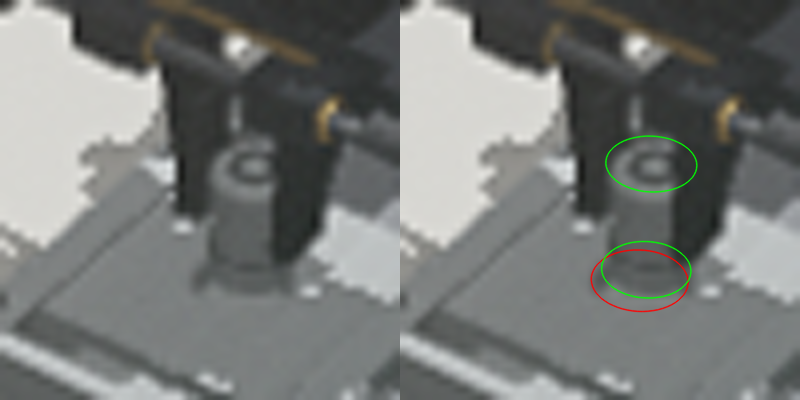

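The die sits about 3 mm too far back (+x), on the socket's rear rim; the socket's dark front arc shows at (190–290,287). Arm compliance pushed it there, so I'll shift forward under light pressure.

Call:
move_arm([
  [[0.04,0,0],[0,0,0],1],
  [[0.04,0,0],[0,0,0],1],
  [[0.04,0,0],[0,0,0],1],
  [[0,0,0],[0,0,0],1],
])

```text
time_s: 13.52
position: [0.6314, -0.0453, 0.0204]
tcp_rot: [[-0.997, 0.082, 0.008], [0.082, 0.997, -0.001], [-0.008, -0.001, -1.0]]
force: [1.3, 1.8, 7.8]
opening: 0.334
grasp_force: 30.0
```

Call:
move_arm([
  [[0,0.05,0],[0,0,0],1],
  [[0,0.05,0],[0,0,0],1],
  [[0,0,0],[0,0,0],1],
])

```text
time_s: 13.77
position: [0.6316, -0.0443, 0.0206]
tcp_rot: [[-0.997, 0.081, 0.007], [0.081, 0.997, -0.004], [-0.007, -0.004, -1.0]]
force: [0.5, -2.9, 7.2]
opening: 0.337
grasp_force: 30.0
```

```bash
python3 - <<'E'
from h import *
p=capture("scene");g=cv2.cvtColor(p["img"],cv2.COLOR_RGB2GRAY)
print("cols",list(range(326,346)))
for v in range(250,276): print(v,g[v,326:346])
s=read_state();t=s["position"];print(t,s["force"],s["moment"],s["tau"])
for z in(t[2]+.018,t[2]+.063): 
  q=proj(p,circ(t[0],t[1],z,.015));print(z,q.min(0),q.max(0),q.mean(0))
q=proj(p,circ(.631,-.045,.036,.01625));print(q.min(0),q.max(0))
E
```

```text
cols [326, 327, 328, 329, 330, 331, 332, 333, 334, 335, 336, 337, 338, 339, 340, 341, 342, 343, 344, 345]
250 [ 52  53  52  52  55  52  79 132  60  51  55  55  53  54  53  52  52  79
 127  94]
251 [ 49  55  57  54  53  50  78 128  85  62  58  51  52  51  52  53  53  68
  90  68]
252 [51 57 56 55 53 51 58 80 90 92 86 73 57 50 53 55 56 70 85 70]
253 [ 49  55  55  52  51  54  64  87 108 107 117 107  70  51  50  51  50  53
  53  48]
254 [48 54 57 53 56 71 97 98 97 86 88 80 58 49 46 51 51 54 46 46]
255 [ 43  53  53  54  72 115 107  71  90 109 115  86  52  52  50  50  50  48
  49  59]
256 [ 42  53  55  59  95 127 100  76 103 128 126 104  54  51  47  47  47  49
  46  64]
257 [ 46  53  52  60  97 127 126  91  77  85  95  72  61  49  48  51  49  48
  51  71]
258 [ 47  55  54  58  86 119 123 127 113  89  97 104  75  49  47  48  50  45
  58  92]
259 [ 46  51  55  59  81  96 111 121 126 131 132 118  59  49  51  49  50  47
  57  92]
260 [ 45  55  54  55  78  90  94 101 117 120 116 100  58  51  50  50  52  45
  70 127]
261 [ 47  55  52  64  85  89  93  93  92  94  95  90  48  47  48  49  47  39
  
[... 1002 characters left out ...]
127 127 128 126 127 119 120 125 128 126
 124 126]
274 [128 124 125 126 126 126 128 126 124 124 125 125 123 126 126 127 127 126
 127 125]
275 [126 124 126 125 127 126 128 125 123 124 125 123 126 125 127 127 126 126
 126 127]
[ 0.63156133 -0.04424861  0.02051095] [ 0.66833598 -2.79839957  7.43026764] [-0.69042965 -0.23815319 -0.00654088] [ 2.32467502e+00 -4.26107705e+01 -9.57355320e+00  6.91685546e-01
  5.81502244e-01 -3.59489943e-02]
0.03851095212030771 [328.7143979  265.05562187] [339.88965239 272.13788143] [334.3466257  268.53191317]
0.08351095212030771 [329.22761165 251.88185973] [340.60690098 258.87793657] [334.9624748  255.31556436]
[328.35633018 265.69072457] [340.45665339 273.37529998]
```

Call:
move_arm([
  [[0,-0.05,-0.1],[0,0,0],1],
  [[0,0,-0.1],[0,0,0],1],
  [[0,0,0],[0,0,0],1],
  [[0,0,0],[0,0,0],1],
])

```text
time_s: 14.15
position: [0.6274, -0.0431, 0.0236]
tcp_rot: [[-0.997, 0.082, -0.001], [0.082, 0.997, 0.0], [0.001, 0.0, -1.0]]
force: [0.1, -0.1, -3.8]
opening: 0.338
grasp_force: 30.0
```

```bash
python3 - <<'E'
from h import *
p=capture("scene");g=cv2.cvtColor(p["img"],cv2.COLOR_RGB2GRAY)
for v in range(250,276): print(v,g[v,326:346])
s=read_state();t=s["position"];print(t,s["force"],s["moment"],s["tcp_rot"])
E
```

```text
250 [ 56  56  52  51  47  81 135  95  58  52  51  53  52  52  53  52  76 117
  81 102]
251 [ 56  56  53  54  50  77 135 124  84  62  62  55  52  54  53  52  67  94
  65  63]
252 [ 56  55  58  55  48  70 111  82  93  94  94  66  52  54  55  51  61  85
  64  51]
253 [ 55  54  54  54  58  79  99 104 115 115 113  75  48  48  51  52  50  48
  47  64]
254 [ 56  55  52  58  94 124  91  74  83  84  85  63  52  49  51  50  52  46
  48  74]
255 [ 53  56  55  84 126 106  71 100 134 128  96  56  52  52  50  49  48  47
  58  92]
256 [ 53  54  58  93 121 101  77 102 125 119  91  57  49  48  49  47  51  45
  65 106]
257 [ 52  57  58  90 122 126 103  82  77  78  78  59  49  50  48  52  47  50
  69 104]
258 [ 50  53  59  82 107 119 130 128 120 118 112  78  47  50  48  49  46  52
  82 104]
259 [ 55  54  59  78  92 108 122 125 127 127 117  56  50  50  49  49  44  56
  95 106]
260 [ 51  54  55  79  91  92  95 101 103 109  96  55  49  50  49  50  46  71
 133 143]
261 [ 57  56  74  85  89  91  92  94  95  96  91  54  49  49  50  46  44  90
 176 198]
262 [ 90  90 127 114  91  92  94  97  95  96  91  47  50
[... 729 characters left out ...]
1 [126 126 116  96 112 106  99  99  96  96 100 111 109  99  90 122 143 123
 123 141]
272 [127 126 127 125 128 128 127 119 112 122 126 127 127 122 106 144 186 125
 125 124]
273 [127 127 125 126 123 128 128 128 128 125 126 124 125 121 121 125 125 128
 125 126]
274 [127 127 127 127 126 127 128 125 124 123 125 126 125 126 128 126 128 126
 126 126]
275 [126 127 125 125 126 128 127 125 125 126 126 123 125 125 127 127 125 125
 125 126]
[ 0.62741874 -0.04307944  0.02340244] [ 0.25978048 -0.26614956 -1.42151588] [ 0.04301529 -0.00151891  0.00516223] [[-9.96638037e-01  8.19145962e-02 -1.61926022e-03]
 [ 8.19139100e-02  9.96639291e-01  4.85782190e-04]
 [ 1.65361101e-03  3.51509072e-04 -9.99998571e-01]]
```

Unloaded, the pixel rows show the die's foot about 3–4 mm too far back along the view, compared with the socket rim's front edge at row 272. Shifting forward and lowering gently.

Call:
move_arm([
  [[0.05,-0.025,0],[0,0,0],1],
  [[0.05,-0.025,0],[0,0,0],1],
  [[0,0,0.05],[0,0,0],1],
  [[0,0,0.05],[0,0,0],1],
  [[0,0,0.05],[0,0,0],1],
  [[0,0,0.05],[0,0,0],1],
  [[0,0,0],[0,0,0],1],
])

```text
time_s: 14.78
position: [0.6253, -0.0448, 0.0176]
tcp_rot: [[-0.997, 0.082, 0.0], [0.082, 0.997, -0.0], [-0.0, -0.0, -1.0]]
force: [-0.3, -0.5, -2.1]
opening: 0.332
grasp_force: 30.0
```

It's past the earlier contact height with no load, so I'll carry on down.

Call:
move_arm([
  [[0,0,0.06],[0,0,0],1],
  [[0,0,0.06],[0,0,0],1],
  [[0,0,0.06],[0,0,0],1],
  [[0,0,0.06],[0,0,0],1],
  [[0,0,0],[0,0,0],1],
])

```text
time_s: 15.2
position: [0.6253, -0.0449, 0.0104]
tcp_rot: [[-0.997, 0.082, 0.0], [0.082, 0.997, -0.0], [-0.0, -0.0, -1.0]]
force: [1.2, -0.4, -3.7]
opening: 0.333
grasp_force: 30.0
```

Call:
move_arm([
  [[0,0,0.05],[0,0,0],1],
  [[0,0,0.05],[0,0,0],1],
  [[0,0,0.05],[0,0,0],1],
  [[0,0,0],[0,0,0],1],
])

```text
time_s: 15.53
position: [0.6268, -0.0449, 0.0089]
tcp_rot: [[-0.997, 0.082, 0.004], [0.082, 0.997, -0.001], [-0.004, -0.001, -1.0]]
force: [-1.2, -0.3, 10.4]
opening: 0.336
grasp_force: 30.0
```

It bottomed 11.7 mm below the first contact with the table top, so it's seated. Relieving the load, opening and rising.

Call:
move_arm([
  [[0,0,-0.06],[0,0,0],1],
  [[0,0,0],[0,0,0],0.3],
  [[0,0,0],[0,0,0],0.3],
  [[0,0,0],[0,0,0],0.3],
  [[0,0,0],[0,0,0],0.3],
  [[0,0,0],[0,0,0],0.3],
  [[0,0,0],[0,0,0],0.3],
  [[0,0,-0.3],[0,0,0],0.3],
  [[0,0,-0.8],[0,0,0],0.3],
  [[0,0,-0.9],[0,0,0],0.3],
  [[0,0,-0.9],[0,0,0],0.3],
  [[0,0,0],[0,0,0],0.3],
  [[0,0,0],[0,0,0],0.3],
])

```text
time_s: 16.62
position: [0.6267, -0.045, 0.0976]
tcp_rot: [[-0.997, 0.082, 0.005], [0.082, 0.997, -0.001], [-0.005, -0.001, -1.0]]
force: [0.3, 0.9, -0.9]
opening: 0.701
grasp_force: 0.0
```

```bash
python3 - <<'E'
from h import *
np.set_printoptions(precision=4,suppress=True)
p=capture("scene");s=read_state();print(s["position"],s["opening"],s["force"])
for l,z in(("die_30_center",.0465),("socket",.036),("slide_front",.046),("grip",.268),("pivot",.165)):
  for r in pinpoint(p,l)[:1]: print(l,round(r["confidence"],2),np.array(r["xy"])*[640,480],at(p,r["xy"],z)[:2])
cv2.imwrite("pics/m6.png",crop(p,[],290,200,130,100,6))
E
```

```text
[ 0.6253 -0.0447  0.096 ] 0.7005988650815758 [-0.3551 -0.2991 -0.276 ]
die_30_center 0.51 [332.608 268.896] [ 0.6193 -0.0458]
socket 0.61 [412.224 352.992] [ 0.4683 -0.3422]
slide_front 0.85 [314.88  286.608] [ 0.5335 -0.0432]
grip 0.95 [395.2   221.712] [ 0.6055 -0.2102]
pivot 0.72 [414.528 227.088] [ 0.7528 -0.2074]
```

View pics/m6.png

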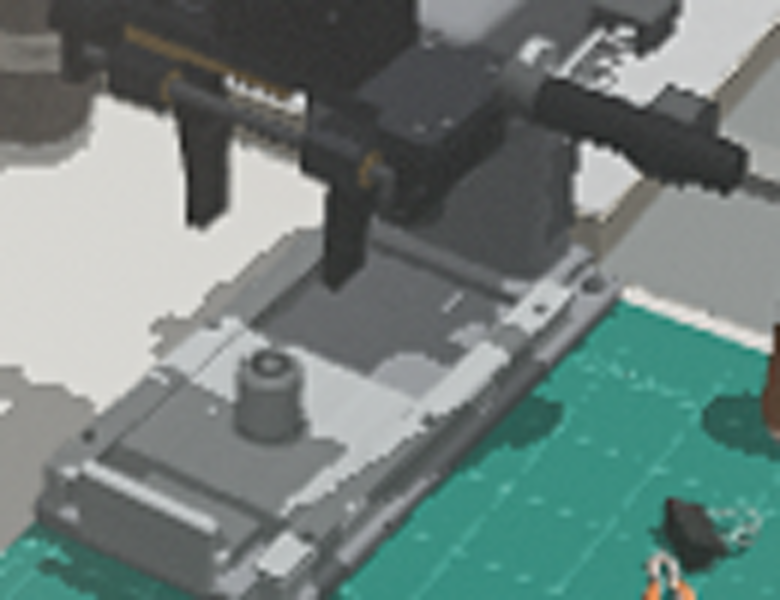

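The die stands upright in the socket at (270,395), released. Next I move in front of the push plate, fingers shut, and go down.

Call:
move_arm([
  [[0.7,0,0],[0,0,0],1],
  [[0.7,0,0],[0,0,0],1],
  [[0.7,0,0],[0,0,0],1],
  [[0.7,0,0],[0,0,0],1],
  [[0.7,0,0],[0,0,0],1],
  [[0.7,0,0],[0,0,0],1],
  [[0.7,0,0],[0,0,0],1],
  [[0,0,0.58],[0,0,0],1],
  [[0,0,0.58],[0,0,0],1],
  [[0,0,0.58],[0,0,0],1],
  [[0,0,0.58],[0,0,0],1],
  [[0,0,0.58],[0,0,0],1],
  [[0,0,0],[0,0,0],1],
  [[0,0,0],[0,0,0],1],
  [[0,0,0],[0,0,0],1],
])

```text
time_s: 18.17
position: [0.4788, -0.0326, 0.0082]
tcp_rot: [[-0.997, 0.082, -0.0], [0.082, 0.997, 0.0], [0.0, 0.0, -1.0]]
force: [0.7, 1.0, 0.6]
opening: 0.006
grasp_force: 0.0
```

Call:
move_arm([
  [[-0.5,0,0],[0,0,0],1],
  [[-0.3,0,0],[0,0,0],1],
  [[-0.15,0,0],[0,0,0],1],
  [[-0.15,0,0],[0,0,0],1],
  [[-0.2,0,0],[0,0,0],1],
  [[-0.2,0,0],[0,0,0],1],
  [[-0.2,0,0],[0,0,0],1],
  [[-0.2,0,0],[0,0,0],1],
  [[-0.2,0,0],[0,0,0],1],
  [[-0.2,0,0],[0,0,0],1],
  [[-0.2,0,0],[0,0,0],1],
  [[-0.2,0,0],[0,0,0],1],
  [[-0.2,0,0],[0,0,0],1],
  [[-0.2,0,0],[0,0,0],1],
  [[-0.2,0,0],[0,0,0],1],
  [[-0.2,0,0],[0,0,0],1],
  [[-0.2,0,0],[0,0,0],1],
  [[0,0,0],[0,0,0],1],
])

```text
time_s: 19.67
position: [0.5924, -0.0426, 0.0084]
tcp_rot: [[-0.997, 0.082, 0.005], [0.082, 0.997, -0.002], [-0.005, -0.001, -1.0]]
force: [0.7, 0.9, 0.1]
opening: 0.006
grasp_force: 0.0
```

Call:
move_arm([
  [[-0.15,0,0],[0,0,0],1],
  [[-0.15,0,0],[0,0,0],1],
  [[-0.15,0,0],[0,0,0],1],
  [[-0.15,0,0],[0,0,0],1],
  [[-0.15,0,0],[0,0,0],1],
  [[-0.1,0,0],[0,0,0],1],
])

```text
time_s: 20.17
position: [0.6156, -0.0439, 0.0082]
tcp_rot: [[-0.997, 0.082, 0.001], [0.082, 0.997, -0.0], [-0.001, -0.0, -1.0]]
force: [-2.3, 0.4, 1.6]
opening: 0.008
grasp_force: 1.0
```

Call:
move_arm([
  [[-0.1,0,0],[0,0,0],1],
  [[-0.1,0,0],[0,0,0],1],
  [[-0.1,0,0],[0,0,0],1],
])

```text
time_s: 20.42
position: [0.6237, -0.0444, 0.008]
tcp_rot: [[-0.997, 0.082, -0.0], [0.082, 0.997, 0.0], [0.0, 0.0, -1.0]]
force: [-2.2, 0.0, 2.5]
opening: 0.007
grasp_force: 1.1
```

Call:
move_arm([
  [[-0.1,0,0],[0,0,0],1],
  [[-0.1,0,0],[0,0,0],1],
  [[-0.1,0,0],[0,0,0],1],
])

```text
time_s: 20.67
position: [0.6286, -0.0446, 0.0077]
tcp_rot: [[-0.997, 0.081, -0.009], [0.081, 0.997, 0.001], [0.009, 0.0, -1.0]]
force: [-12.5, 0.4, 9.3]
opening: 0.005
grasp_force: 6.2
```

The stop is reached: force jumped from 2 to 12.5 N. Hold briefly, back off and rise.

Call:
move_arm([
  [[0,0,0],[0,0,0],1],
  [[0,0,0],[0,0,0],1],
  [[0,0,0],[0,0,0],1],
  [[0.5,0,0],[0,0,0],1],
  [[0.8,0,0],[0,0,0],1],
  [[0.8,0,0],[0,0,0],0.5],
  [[0,0,-0.8],[0,0,0],0],
  [[0,0,-0.9],[0,0,0],0],
  [[0,0,-0.9],[0,0,0],0],
  [[0,0,-0.9],[0,0,0],0],
  [[0,0,-0.9],[0,0,0],0],
  [[0,0,-0.9],[0,0,0],0],
  [[0,0,-0.9],[0,0,0],0],
  [[0,0,-0.9],[0,0,0],0],
  [[0,0,-0.9],[0,0,0],0],
  [[0,0,-0.9],[0,0,0],0],
  [[0,0,-0.9],[0,0,0],0],
  [[0,0,-0.7],[0,0,0],0],
  [[0,0,0],[0,0,0],0],
])

```text
time_s: 22.25
position: [0.5739, -0.0412, 0.3289]
tcp_rot: [[-0.997, 0.082, 0.013], [0.082, 0.997, -0.004], [-0.014, -0.002, -1.0]]
force: [0.4, -0.5, 0.6]
opening: 0.957
grasp_force: 0.0
```

Call:
move_arm([
  [[0,0,0],[0,0,0.05],0],
  [[0,0,0],[0,0,0.05],0],
  [[0,0,0],[0,0,0.05],0],
  [[0,0,0],[0,0,0.05],0],
  [[0,0,0],[0,0,0.05],0],
  [[0,0,0],[0,0,0.05],0],
  [[0,0,0],[0,0,0.05],0],
  [[0,0,0],[0,0,0.05],0],
  [[0,0,0],[0,0,0.05],0],
  [[0,0,0],[0,0,0.05],0],
  [[0,0,0],[0,0,0.05],0],
  [[0,0,0],[0,0,0.05],0],
  [[0,0,0],[0,0,0.05],0],
  [[0,0,0],[0,0,0.05],0],
  [[0,0,0],[0,0,0.05],0],
  [[0,0,0],[0,0,0],0],
])

```text
time_s: 23.58
position: [0.5702, -0.0402, 0.3221]
tcp_rot: [[0.084, 0.996, 0.0], [0.996, -0.084, -0.0], [-0.0, 0.0, -1.0]]
force: [0.2, 0.7, -0.4]
opening: 0.998
grasp_force: 0.0
```

```bash
python3 - <<'E'
from h import *
np.set_printoptions(precision=4,suppress=True)
P={n:capture(n) for n in("scene","top")};s=read_state();print(s["position"],s["tcp_rot"],s["opening"],s["joint_positions"])
for l,z in(("die_30_center",.0465),("slide_front",.046),("grip",.268),("pivot",.165)):
 for n,p in P.items():
  for r in pinpoint(p,l)[:1]: print(l,n,round(r["confidence"],2),np.array(r["xy"])*[640,480],at(p,r["xy"],z)[:2])
E
```

```text
[ 0.57   -0.0402  0.3224] [[ 0.0793  0.9969 -0.0001]
 [ 0.9969 -0.0793  0.    ]
 [ 0.     -0.0001 -1.    ]] 0.9984388634465818 [-15.232   18.6698  79.2235  -0.0006  82.1151 -10.6833]
die_30_center scene 0.51 [356.608 250.08 ] [ 0.7268 -0.0606]
slide_front scene 0.65 [338.88  266.496] [ 0.6377 -0.0545]
grip scene 0.77 [394.112 221.808] [ 0.6038 -0.2083]
grip top 0.61 [405.12  198.096] [ 0.6051 -0.2165]
pivot scene 0.83 [418.624 228.096] [ 0.7544 -0.2181]
```

The table travelled about 108 mm to a hard stop, consistent with home. Moving over the grip and descending around it.

Call:
move_arm([
  [[-0.58,0.15,0],[0,0,0],0],
  [[-0.58,0.15,0],[0,0,0],0],
  [[-0.58,0.15,0],[0,0,0],0],
  [[-0.58,0.15,0],[0,0,0],0],
  [[-0.58,0.15,0],[0,0,0],0],
  [[-0.58,0.15,0],[0,0,0],0],
  [[-0.58,0.15,0],[0,0,0],0],
  [[-0.58,0.15,0],[0,0,0],0],
  [[-0.58,0.15,0],[0,0,0],0],
  [[-0.58,0.15,0],[0,0,0],0],
  [[0,0,0],[0,0,0],0],
  [[0,0,0.3],[0,0,0],0],
  [[0,0,0.3],[0,0,0],0],
  [[0,0,0.3],[0,0,0],0],
  [[0,0,0.3],[0,0,0],0],
  [[0,0,0.3],[0,0,0],0],
  [[0,0,0.3],[0,0,0],0],
  [[0,0,0],[0,0,0],0],
  [[0,0,0],[0,0,0],0],
])

```text
time_s: 25.67
position: [0.6, -0.2167, 0.2682]
tcp_rot: [[0.082, 0.997, -0.001], [0.997, -0.082, 0.001], [0.001, -0.002, -1.0]]
force: [0.2, 0.5, -0.7]
opening: 1.003
grasp_force: 0.0
```

```bash
python3 - <<'E'
from h import *
p=capture("scene");s=read_state();t=s["position"];print(t,s["force"])
tip=t+[0,0,.035];pol=[(np.array([tip,tip+[0,0,.05]]),(0,255,0))]
cv2.imwrite("pics/m7.png",crop(p,pol,310,150,140,140,4))
E
```

```text
[ 0.60049102 -0.21709543  0.26898889] [-0.43090399  0.3699683   0.27746443]
```

View pics/m7.png

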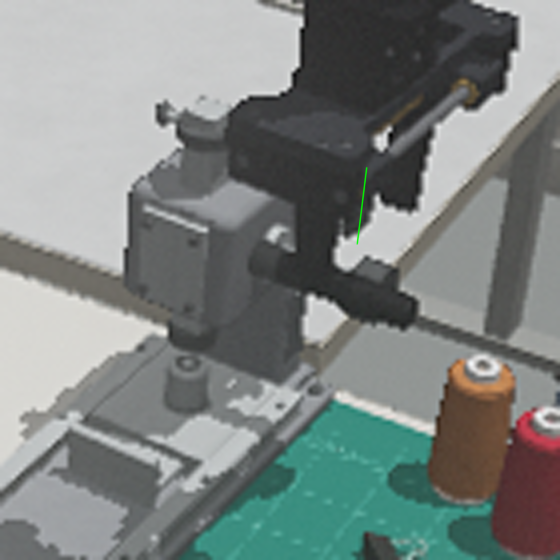

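The die sits under the ram at (187,380). The fingers straddle the black grip, whose middle is near (350,290). Lowering and gripping.

Call:
move_arm([
  [[0,0,0.3],[0,0,0],0],
  [[0,0,0.3],[0,0,0],0],
  [[0,0,0.3],[0,0,0],0],
  [[0,0,0.3],[0,0,0],0],
  [[0,0,0.3],[0,0,0],0],
  [[0,0,0.3],[0,0,0],0],
  [[0,0,0],[0,0,0],0],
])

```text
time_s: 26.3
position: [0.5989, -0.2164, 0.2122]
tcp_rot: [[0.082, 0.997, -0.004], [0.997, -0.082, 0.002], [0.002, -0.005, -1.0]]
force: [0.2, -0.1, -0.3]
opening: 0.999
grasp_force: 0.0
```

Call:
move_arm([
  [[0,0,0],[0,0,0],0.4],
  [[0,0,0],[0,0,0],0.5],
  [[0,0,0],[0,0,0],0.6],
  [[0,0,0],[0,0,0],0.65],
  [[0,0,0],[0,0,0],1],
  [[0,0,0],[0,0,0],1],
  [[0,0,0],[0,0,0],1],
  [[0,0,0],[0,0,0],1],
  [[0,0,0],[0,0,0],1],
  [[0,0,0],[0,0,0],1],
  [[0,0,0],[0,0,0],1],
  [[0,0,0],[0,0,0],1],
  [[0,0,0],[0,0,0],1],
  [[0,0,0],[0,0,0],1],
])

```text
time_s: 27.47
position: [0.6042, -0.2175, 0.215]
tcp_rot: [[0.082, 0.997, 0.008], [0.997, -0.082, -0.001], [-0.0, 0.008, -1.0]]
force: [8.3, 0.7, -3.9]
opening: 0.236
grasp_force: 30.0
```

The bar is gripped at rest (about 20.5 mm opening). Rest reference: TCP (0.604, 0.215). Bringing the lever down 10° at a time along the arc.

Call:
move_arm([
  [[0,0.12,0],[0,0,0],1],
  [[0,0,0],[0,0,0],1],
])

```text
time_s: 27.63
position: [0.6039, -0.2175, 0.215]
tcp_rot: [[0.081, 0.997, -0.001], [0.997, -0.081, -0.0], [-0.0, -0.001, -1.0]]
force: [0.5, 0.0, 0.8]
opening: 0.234
grasp_force: 30.0
```

Call:
move_arm([
  [[0,-0.115,0.172],[0,0,0],1],
  [[0,-0.11,0.178],[0,0,0],1],
  [[0,-0.105,0.181],[0,0,0],1],
  [[0,-0.1,0.186],[0,0,0],1],
  [[0,-0.093,0.19],[0,0,0],1],
  [[0,0,0],[0,0,0],1],
])

```text
time_s: 28.13
position: [0.5897, -0.2167, 0.189]
tcp_rot: [[0.082, 0.997, 0.005], [0.997, -0.082, -0.002], [-0.001, 0.005, -1.0]]
force: [2.6, 0.6, 5.5]
opening: 0.232
grasp_force: 30.0
```

Call:
move_arm([
  [[0,-0.088,0.192],[0,0,0],1],
  [[0,-0.08,0.195],[0,0,0],1],
  [[0,-0.072,0.197],[0,0,0],1],
  [[0,-0.063,0.199],[0,0,0],1],
  [[0,-0.055,0.2],[0,0,0],1],
  [[0,0,0],[0,0,0],1],
])

```text
time_s: 28.63
position: [0.5788, -0.216, 0.1591]
tcp_rot: [[0.082, 0.997, 0.003], [0.997, -0.082, -0.002], [-0.001, 0.003, -1.0]]
force: [1.2, -0.1, 5.1]
opening: 0.229
grasp_force: 30.1
```

Call:
move_arm([
  [[0,-0.05,0.203],[0,0,0],1],
  [[0,-0.043,0.205],[0,0,0],1],
  [[0,-0.036,0.206],[0,0,0],1],
  [[0,-0.03,0.207],[0,0,0],1],
  [[0,-0.023,0.208],[0,0,0],1],
  [[0,0,0],[0,0,0],1],
])

```text
time_s: 29.13
position: [0.5727, -0.2156, 0.1278]
tcp_rot: [[0.082, 0.997, 0.001], [0.997, -0.082, -0.001], [-0.001, 0.001, -1.0]]
force: [1.1, -0.9, 4.2]
opening: 0.225
grasp_force: 30.0
```

Third click (drop 87.2 mm, 29.9°). Now the last 10°, carefully.

Call:
move_arm([
  [[0,-0.014,0.2],[0,0,0],1],
  [[0,-0.006,0.2],[0,0,0],1],
  [[0,0,0.2],[0,0,0],1],
  [[0,0.006,0.2],[0,0,0],1],
  [[0,0,0],[0,0,0],1],
])

```text
time_s: 29.55
position: [0.5714, -0.2155, 0.1038]
tcp_rot: [[0.082, 0.997, -0.001], [0.997, -0.082, -0.001], [-0.001, -0.001, -1.0]]
force: [-1.0, -0.8, 6.7]
opening: 0.228
grasp_force: 29.3
```

Call:
move_arm([
  [[0,0.006,0.1],[0,0,0],1],
  [[0,0.006,0.1],[0,0,0],1],
  [[0,0.004,0.09],[0,0,0],1],
  [[0,0,0],[0,0,0],1],
  [[0,0,0],[0,0,0],1],
  [[0,0,0],[0,0,0],1],
])

```text
time_s: 30.05
position: [0.5716, -0.2155, 0.0954]
tcp_rot: [[0.081, 0.997, -0.001], [0.997, -0.081, -0.001], [-0.001, -0.001, -1.0]]
force: [-1.8, -1.5, 5.5]
opening: 0.227
grasp_force: 29.4
```

```bash
python3 - <<'E'
from h import *
a=read_state();p=capture("scene");capture("top");b=read_state()
for s in(a,b):print(s["position"],s["force"],s["qvel"].round(3) if hasattr(s["qvel"],'round') else s["qvel"],s["grasp_force"])
z=.215-b["position"][2];print("theta",np.radians(35)-np.arcsin(np.sin(np.radians(35))-z/.18))
for l,zz in(("die_30_center",.0465),("slide_front",.046)):
  for r in pinpoint(p,l)[:1]: print(l,r["confidence"],at(p,r["xy"],zz)[:2])
E
```

```text
[ 0.57160893 -0.21546583  0.09541208] [-1.83135256 -1.45356814  5.49862856] [-0.023 -0.037 -0.096  0.08   0.005 -0.037] 29.38749097287655
[ 0.57161961 -0.21546097  0.09543741] [-1.7830032  -1.29087769  6.01079965] [-0.031  0.03   0.091 -0.037 -0.024 -0.049] 29.387250244617462
theta 0.7016500520351069
die_30_center 0.57 [ 0.7377281 -0.0514341]
slide_front 0.6 [ 0.6387136  -0.05613466]
```

```bash
python3 -c "
from rig import *
print(hand_in())"
```

```text
the job is handed in; nothing more can be done
None
```

I handed in the job after about 30 s. The 30 mm die is seated in the socket, the table is pushed home to its stop, and the gripper is holding the lever still at the fourth click (about 0.70 rad). The other dies and the bystanders were not knowingly touched, though I did not re-check their positions at the end, and `hand_in()` gave no verdict.

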